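# Load the model, shut the hood and hook it closed

### The arm

A 6-joint arm with a two-finger parallel gripper is mounted at the origin on the work surface. World frame = base frame: x ahead of the robot, y to its left, z up, the work surface at z = 0. Lengths are in m, angles in rad, forces in N, time in s.
With the tool pointing down it reaches from about 0.3 to 0.75 m from the base axis. Payload 8.5 kg.
Tool frame: the origin (TCP) lies between the finger pads; the fingertips stand ahead of it and the grasp point (between the pads) lies 8 mm behind it (arm.finger_overhang is the z of the fingertips in the tool frame, in m); z points along the fingers, y is the line along which they close (so a half turn about z gives the same grasp; the last joint's range is limited). The gripper opens to 85 mm and grips with 20 to 120 N. Pads are 22 mm wide; open, the fingers measure 114 mm over their backs; the gripper's body (76 mm by 85 mm) begins 54 mm behind the grasp point. The pads swing forward as they close: fully open they stand 13 mm farther back than shut.
Start: joints at [-1.332, 0.381, 1.297, -0, 1.464, -0.215], TCP at [0.241, -0.494, 0.242] pointing down, gripper open.
Joint ranges: [-3.11, 3.11], [-0.89, 2.33], [0.22, 2.48], [-1.42, 4.56], [0.17, 2.85], [-2.88, 2.88]. Speed limits (rad/s): [2.39, 2.39, 3.14, 3.14, 3.14, 3.14].

### API

Orientations are given as a unit quaternion [x, y, z, w].
In Python, from workcell import arm gives the robot as it stands. Calls block until the motion is done:
- arm.reach(position, orientation): joint-space move of the TCP to a pose.
- arm.move_straight(position, ori=None, max_speed=0.15, max_force=None): straight line of the TCP; ori=None keeps the orientation; max_speed is the mean speed in m/s. With max_force (N) it stops when the force on the tool has changed by that much, and returns True; else False.
- arm.movej(angles): joint-space move.
- arm.open_gripper() and arm.close(force=None): open the fingers fully, or close them until they stop; force is the grip in N (None keeps the last).
- arm.wait(seconds).
- arm.ik(position, orientation): joint angles nearest the present ones, or None.
- arm.state(): the state.
- arm.grab_frame(name): name is "side" or "top" or "wrist"; returns the picture (400x640x3 uint8, blue, green, red); there is no depth.
- arm.camera_params(name): a dict with "K" (3x3 intrinsics, pixels), "R" (3x3) and "t" (3): a world point X has camera coordinates R X + t; the wrist camera has in their place "tool_from_camera" (4x4, takes a point from camera to tool coordinates, whose origin is the TCP and whose axes are the flange's). Camera axes: x right, y down, z forward; pixel columns grow to the right and rows downward; lengths in m; the calibration is good to about 2 mm. A picture is of the moment at which its call begins: read the wrist's pose just before it. camera_params takes no time and is no camera call.
A pose or a line that the arm cannot do raises arm.IKError and nothing moves.
- arm.job_done(): hands the job in; it is judged then, once.
Trained networks look in the newest picture that a camera, given by its name, has taken for a name from the list of things; names that differ only in an ending like _2 or _b are one class to them, and where a whole thing is asked for, a point or a joint stands for the part that bears it (a point fixed in the world has none). Each returns a list of dicts, best first, with "p" (0 to 1); they miss things now and then, are a little off and sometimes report something else, mostly with a low value. They report only what shows in the picture. A call takes as long as a camera call. They do not tell look-alikes from the thing itself.
- arm.outline_of(camera, target): "mask" (400x640 bool, what is visible of it) and "at" ([column, row] in pixels, amid what is visible of it).
The state is a dict: "t": time; "q": joint angles; "dq": joint speeds; "effort": joint torques, N m; "tcp_pos": TCP position; "eef_rot": TCP orientation; "wrist_force": force on the tool from outside, world axes, zero at the start; "wrist_torque": the same for the moment, N m; "width": finger opening in m; "finger_force": force on a finger pad.
Only numpy, scipy, OpenCV 4.12 (cv2) and the standard library are available. Lean on these libraries where they do the work, as an engineer would, in place of code of your own. Each camera call takes 0.05 s, during which the arm holds its last target. There are 200 camera calls.

### The job

Put the plaster dental model with the blue base into the free nest of the disinfection unit, let go of it, and shut the orange hood over both models. Then, with the hood shut, swing the steel hook fully home so that its mouth lies around the catch pin. Leave the other model seated in its nest, and leave the jar, the bottle and the bowl standing where they are.

Things in the scene. Friction and masses are not known exactly. Their poses are not given: they have to be found in the camera images.
- unit: White unit fixed to the bench. Base 235 (x) x 250 (y) x 30 mm high, own x -140..+95, y -125..+125 mm; origin on the bench surface, z up. The hood's hinge runs along own y at the +x side; the front ledge with the hook is at -x (own -x points roughly to the robot's right). On its deck, 30 mm up, are two nests side by side along y; one of them, either one, already holds a model.
- nest_near (a point): Centre of the floor of the nest at own y = +62 mm of the unit (the nest nearer the robot), 30 mm above the bench; axes as the unit's. Each nest is a grey rim 8 mm high, 4 mm thick, with a clear inside of 58 mm (unit x) by 72 mm (unit y).
- nest_far (a point): The same for the other nest, at unit y = -62 mm (farther from the robot).
- model: Loose dental model to be loaded: blue block 50 mm (own x) x 64 mm (own y) x 36 mm high with a tan horseshoe arch and white teeth on top (46 mm high in all), about 220 g. Origin: centre of its underside, z up. It starts on the grey mat. In a nest its 50 mm side lies along the unit's x; either way round will do.
- seated: Same model with an off-white plaster block, already standing in one of the nests; loose. Origin: centre of its underside.
- hood (a joint): Angle of the orange hood in rad: 0 shut, about 1.6 to 1.85 at the start (upright, leaning slightly outward), limit 1.9. Turns about the hinge line; stiff hinge (about 0.35 N m), stays where it is left. Mass about 250 g.
- hood_hinge (a point): Middle of the hood's hinge line, 42 mm above the bench, 85 mm towards unit +x. The line runs along unit y. The hood is a cover 170 mm deep (from the hinge to its free front edge), 236 mm wide, 54 mm high outside (from its rim, in which the hinge line lies, to its flat top), walls 4 mm.
- hood_edge (a point): Middle of the outer top edge at the hood's free front; moves with the hood. 170 mm from the hinge line along the hood and 54 mm out from its rim plane. When shut it is 96 mm above the bench.
- catch_pin (a point): Upper part of the upright catch pin (10 mm thick, top 26 mm above the hood's rim plane) on the steel lug that sticks out from the hood's front rim; moves with the hood. The lug is 30 mm wide, 6 mm thick, and reaches 56 mm out from the front wall.
- hook (a joint): Angle of the flat steel hook in rad about its upright pivot: 0 is closed (stop; hook parallel to the unit's y, mouth around the pin of the shut hood), positive is swung outward, away from the hood; about 1.0 to 1.6 at the start, limit 1.75. Stiff pivot (about 0.08 N m), stays where it is left.
- hook_pivot (a point): Pivot of the hook on the front ledge, at unit x = -130, y = -55 mm, 58 mm above the bench (middle of the hook's 8 mm thickness). Closed, the hook runs from here along unit +y; it is 132 mm long, its bar 12 mm wide. When open it points towards unit -x.
- hook_post (a point): Centre of the top of the upright blue finger post on the hook: 14 mm thick, standing 40 mm above the hook's upper face (its top is 102 mm above the bench), 56 mm from the pivot; closed, it lies 9 mm towards unit -x and 55 mm towards unit +y of the pivot. Pinch it or push it to swing the hook.
- hook_mouth (a point): Centre of the hook's open mouth, 110 mm from the pivot; surrounds the catch pin when hood and hook are closed.
- jar: Bystander: small jar, 52 mm wide, 50 mm high. Origin: centre of its underside.
- dropper: Bystander: white bottle, 40 mm wide, 100 mm high. Origin: centre of its underside.
- bowl: Bystander: pink mixing bowl, 90 mm wide, 50 mm high. Origin: centre of its underside.
There are look-alikes about, which are no part of the job. What is meant by the model is not yellow, and is the smaller of those in its own colour.

How it is judged:
On the way, in this order (a step that is already met when the one before it is completed fails the run):
1. the blue-based model sits flat in the free nest, released, the hood still open (((x of model in the frame of nest_near between -0.007 and 0.007 m and y of model in the frame of nest_near between -0.007 and 0.007 m and z of model in the frame of nest_near between -0.003 and 0.003 m) or (x of model in the frame of nest_far between -0.007 and 0.007 m and y of model in the frame of nest_far between -0.007 and 0.007 m and z of model in the frame of nest_far between -0.003 and 0.003 m)) and angle between model's own z axis and vertical below 0.08 rad and angle between the x axis of model and the x axis of unit, either way round below 0.2 rad and contact force between the fingers and model below 0.1 N and value of joint hood above 0.8 rad), for 0.2 s.
2. the hood is shut while the hook is still swung out (value of joint hood below 0.04 rad and value of joint hook above 0.4 rad and ((x of model in the frame of nest_near between -0.007 and 0.007 m and y of model in the frame of nest_near between -0.007 and 0.007 m and z of model in the frame of nest_near between -0.003 and 0.003 m) or (x of model in the frame of nest_far between -0.007 and 0.007 m and y of model in the frame of nest_far between -0.007 and 0.007 m and z of model in the frame of nest_far between -0.003 and 0.003 m)) and angle between model's own z axis and vertical below 0.08 rad and angle between the x axis of model and the x axis of unit, either way round below 0.2 rad), for 0.2 s.
At the end, for the whole second after the job is handed in: The hood is shut (within 0.04 rad), the hook is fully home (within 0.05 rad of its stop, mouth within 8 mm of the catch pin) and at rest, and both models sit flat in a nest each (within 7 mm of its centre, square to within 0.2 rad, within 3 mm of its floor) (value of joint hood below 0.04 rad and value of joint hook below 0.05 rad and horizontal distance between hook_mouth and catch_pin below 0.008 m and velocity of joint hook between -0.05 and 0.05 rad/s and linear speed of model below 0.02 m/s and ((x of model in the frame of nest_near between -0.007 and 0.007 m and y of model in the frame of nest_near between -0.007 and 0.007 m and z of model in the frame of nest_near between -0.003 and 0.003 m) or (x of model in the frame of nest_far between -0.007 and 0.007 m and y of model in the frame of nest_far between -0.007 and 0.007 m and z of model in the frame of nest_far between -0.003 and 0.003 m)) and angle between each of model, seated's own z axis and vertical below 0.08 rad and angle between the x axis of each of model, seated and the x axis of unit, either way round below 0.2 rad and ((x of seated in the frame of nest_near between -0.007 and 0.007 m and y of seated in the frame of nest_near between -0.007 and 0.007 m and z of seated in the frame of nest_near between -0.003 and 0.003 m) or (x of seated in the frame of nest_far between -0.007 and 0.007 m and y of seated in the frame of nest_far between -0.007 and 0.007 m and z of seated in the frame of nest_far between -0.003 and 0.003 m))); the robot touches nothing.
It fails at once if the model already seated is lifted or pushed out of place (more than 12 mm) (distance of seated from where it was at the start of the episode above 0.012 m).
It fails at once if jar, bottle or bowl is moved more than 30 mm or tipped (distance of any of jar, dropper, bowl from where it was at the start of the episode above 0.03 m or angle between any of jar, dropper, bowl's own z axis and vertical above 0.35 rad).
It also fails if it takes over 67 s, if anything falls off the work surface, if the arm or the gripper's body presses on something with over 40 N, if the wrist force passes 120 N, or if a joint passes its speed limit or range.

## Working session

There is one attempt and no reset: what is moved stays moved. The work goes in short steps, each a Python script; the robot and the scene stay as the last script left them, time stands still between calls to the robot, and variables do not carry over. Pictures are saved under pics/ and viewed, at most 10 in all, crops included, and the job is handed in when it is done.

```bash
mkdir -p pics; ls; python3 - <<'E'
from workcell import arm
import cv2,numpy as np
for c in("top","side"):
    im=arm.grab_frame(c);cv2.imwrite(f"pics/{c}0.png",im)
    p=arm.camera_params(c);print(c,np.round(p["K"],1).tolist(),np.round(p["R"],3).tolist(),np.round(p["t"],3).tolist())
    for n in("model","seated","unit","hood","hook","hook_post","catch_pin","jar","dropper","bowl"):
        print(n,[(round(d["p"],2),np.round(d["at"]).tolist(),int(d["mask"].sum())) for d in arm.outline_of(c,n)])
print(arm.state()["t"],arm.finger_overhang,arm.camera_params("wrist"))
E
```

```text
pics
top [[387.8, 0.0, 322.5], [0.0, 387.8, 201.5], [0.0, 0.0, 1.0]] [[-0.025, -0.999, -0.039], [-0.998, 0.027, -0.052], [0.053, 0.038, -0.998]] [0.003, 0.606, 0.995]
model [(0.68, [444.0, 244.0], 605), (0.67, [396.0, 250.0], 529), (0.62, [496.0, 216.0], 1271)]
seated [(0.79, [277.0, 207.0], 537)]
unit [(0.71, [252.0, 234.0], 14683), (0.67, [209.0, 228.0], 6234)]
hood [(0.64, [208.0, 228.0], 6276)]
hook [(0.88, [346.0, 217.0], 414)]
hook_post [(0.61, [352.0, 221.0], 325), (0.61, [210.0, 233.0], 6086)]
catch_pin [(0.85, [211.0, 231.0], 6229)]
jar [(0.73, [455.0, 178.0], 431)]
dropper [(0.56, [420.0, 153.0], 264)]
bowl [(0.75, [251.0, 233.0], 14944), (0.61, [168.0, 264.0], 760), (0.34, [347.0, 216.0], 304)]
side [[462.6, 0.0, 320.5], [0.0, 462.6, 199.5], [0.0, 0.0, 1.0]] [[-0.902, -0.431, -0.017], [-0.319, 0.695, -0.645], [0.29, -0.576, -0.764]] [0.513, 0.275, 1.167]
model [(0.97, [390.0, 163.0], 408), (0.96, [380.0, 188.0], 460), (0.55, [382.0, 131.0], 773), (0.55, [288.0, 280.0], 4114)]
seated [(0.67, [299.0, 246.0], 537)]
unit [(0.57, [317.0, 263.0], 9175)]
hood [(0.61, [286.0, 277.0], 3993)]
hook [(0.76, [336.0, 201.0], 330), (0.65, [385.0, 160.0], 367)]
hook_post [(0.83, [338.0, 199.0], 327)]
catch_pin [(0.89, [289.0, 284.0], 4130)]
jar [(0.61, [342.0, 142.0], 261)]
dropper [(0.77, [315.0, 147.0], 273), (0.37, [297.0, 358.0], 1272)]
bowl [(0.76, [294.0, 359.0], 1161)]
1.1 0.011 {'K': array([[289.97894715,   0.        , 321.18372267],
       [  0.        , 289.97894715, 200.94553649],
       [  0.        ,   0.        ,   1.        ]]), 'tool_from_camera': array([[-8.82672947e-05, -9.49011947e-01, -3.15240093e-01,
         8.08975556e-02],
       [ 9.99999993e-01, -5.95814225e-05, -1.00633812e-04,
        -1.46981070e-03],
       [ 7.67202371e-05, -3.15240100e-01,  9.49011946e-01,
        -1.30663079e-01],
       [ 0.00000000e+00,  0.00000000e+00,  0.00000000e+00,
         1.00000000e+00]])}
```

View pics/top0.png

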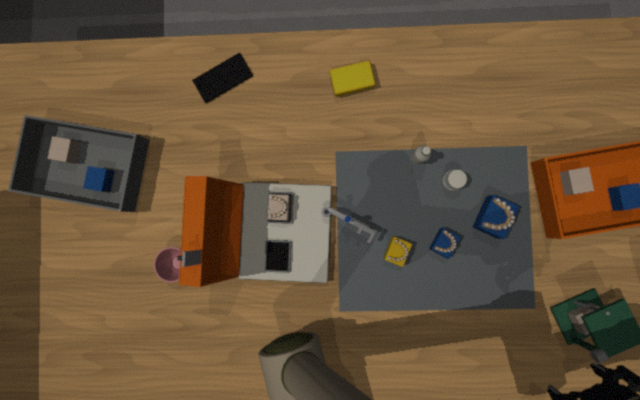

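View pics/side0.png

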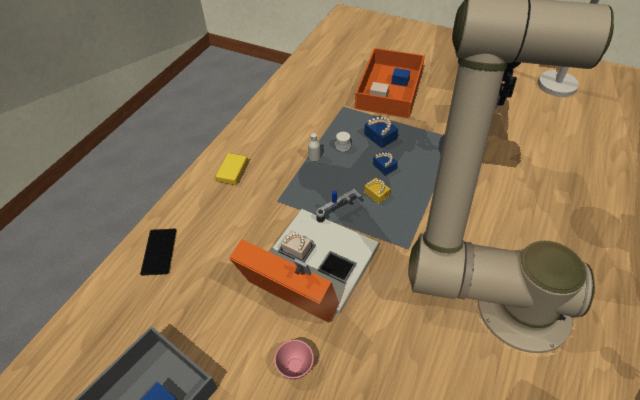

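The top view shows the small blue model at (446,242), with a larger blue look-alike at (497,216) and a yellow one at (399,251). The free, near nest is at (278,256), the seated model at (279,208) and the hook post at about (347,216). The bowl is at (168,264), behind the hood.

```bash
cat > h.py <<'E'
from workcell import arm
import cv2,numpy as np
from scipy.spatial.transform import Rotation as Ro
def cam(c):
    p=arm.camera_params(c)
    if c!="wrist": return p["K"],p["R"],p["t"]
    s=arm.state();T=np.eye(4);T[:3,:3]=Ro.from_quat(s["eef_rot"]).as_matrix();T[:3,3]=s["tcp_pos"]
    W=np.linalg.inv(T@p["tool_from_camera"]);return p["K"],W[:3,:3],W[:3,3]
def world(C,px,z):
    K,R,t=C;px=np.atleast_2d(np.asarray(px,float))
    d=(R.T@np.linalg.inv(K)@np.c_[px,np.ones(len(px))].T).T;o=-R.T@t
    return o+d*((z-o[2])/d[:,2])[:,None]
def proj(C,X):
    K,R,t=C;v=(K@(R@np.atleast_2d(X).T+t[:,None])).T;return v[:,:2]/v[:,2:]
def down(yaw): # tool z down, tool y axis at world angle yaw+90deg
    return (Ro.from_euler("z",yaw)*Ro.from_euler("x",np.pi)).as_quat()
E
python3 - <<'E'
from h import *
C=cam("top")
for n,px,z in(("model",(446,242),.036),("nest",(278,256),.03),("seated",(280,207),.07),("pivot",(326,211),.06),("post",(348,217),.1),("bowl",(168,264),.05),
 ("deckFR",(330,186),.03),("deckNR",(329,283),.03),("deckNL",(240,278),.03),("jar",(456,179),.05),("drop",(424,153),.1),("yellow",(399,251),.04)):
    print(n,world(C,px,z)[0].round(3))
s=arm.state();print(s["eef_rot"],s["t"])
for y in(0,np.pi/2,np.pi,-np.pi/2):
    for pos in((.33,.1,.3),(.4,-.3,.3)): 
        q=arm.ik(pos,down(y));print(y,pos,None if q is None else np.round(q,2))
E
```

```text
model [ 0.494 -0.321  0.036]
nest [0.468 0.104 0.03 ]
seated [0.592 0.091 0.07 ]
pivot [ 0.579 -0.022  0.06 ]
post [ 0.563 -0.076  0.1  ]
bowl [0.455 0.382 0.05 ]
deckFR [ 0.644 -0.033  0.03 ]
deckNR [ 0.397 -0.025  0.03 ]
deckNL [0.414 0.203 0.03 ]
jar [ 0.651 -0.348  0.05 ]
drop [ 0.71 -0.26  0.1 ]
yellow [ 0.475 -0.203  0.04 ]
[ 9.74369525e-01  2.24953389e-01 -1.31925251e-05 -4.44539523e-05] 1.1
0 (0.33, 0.1, 0.3) [-0.05 -0.04  1.66 -0.    1.52  1.52]
0 (0.4, -0.3, 0.3) [-0.88  0.25  1.32 -0.    1.57  0.69]
1.5707963267948966 (0.33, 0.1, 0.3) [-0.05 -0.04  1.66  0.    1.52 -0.05]
1.5707963267948966 (0.4, -0.3, 0.3) [-0.88  0.25  1.32  0.    1.57 -0.88]
3.141592653589793 (0.33, 0.1, 0.3) [-0.05 -0.04  1.66  0.    1.52 -1.62]
3.141592653589793 (0.4, -0.3, 0.3) [-0.88  0.25  1.32  0.    1.57 -2.45]
-1.5707963267948966 (0.33, 0.1, 0.3) None
-1.5707963267948966 (0.4, -0.3, 0.3) [-0.88  0.25  1.32 -0.    1.57  2.26]
```

```bash
python3 - <<'E'
from h import *
import pickle
D={}
for n,p in(("u",(.53,0,.35)),("m",(.49,-.24,.3))):
    arm.reach(p,down(np.pi/2));arm.wait(.2)
    C=cam("wrist");im=arm.grab_frame("wrist");cv2.imwrite(f"pics/w_{n}.png",im)
    D[n]=C
    for k in("model","seated","hook","hook_post","catch_pin"):
        r=arm.outline_of("wrist",k);D[n,k]=r
        print(n,k,[(round(d["p"],2),np.round(d["at"]).tolist(),int(d["mask"].sum())) for d in r])
pickle.dump(D,open("d.pkl","wb"));print(arm.state()["t"])
E
```

```text
u model [(0.88, [294.0, 268.0], 1204), (0.65, [301.0, 323.0], 1189)]
u seated [(0.61, [364.0, 90.0], 1822)]
u hook [(0.94, [341.0, 217.0], 995), (0.2, [385.0, 338.0], 865)]
u hook_post [(0.88, [340.0, 211.0], 977)]
u catch_pin [(0.88, [351.0, 6.0], 2443), (0.57, [321.0, 83.0], 29579)]
m model [(0.9, [322.0, 219.0], 1600), (0.84, [311.0, 140.0], 1741), (0.83, [361.0, 294.0], 3287)]
m seated [(0.54, [324.0, 218.0], 1621)]
m hook [(0.61, [368.0, 52.0], 1441)]
m hook_post [(0.94, [369.0, 49.0], 1399)]
m catch_pin []
5.1667
```

View pics/w_u.png

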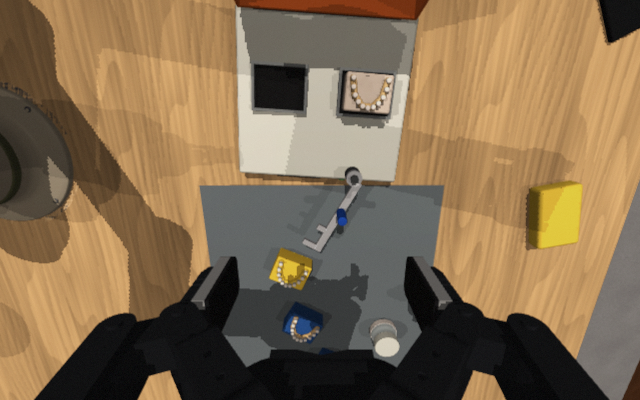

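View pics/w_m.png

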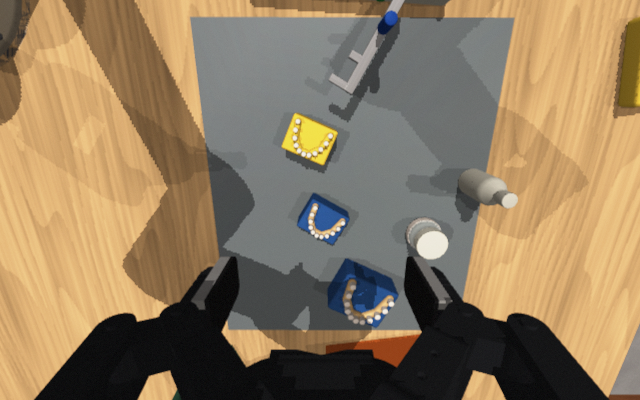

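The first picture, over the unit, shows the empty near nest at (279,87), the seated model at (367,92), the hook pivot at (353,176) and the post at (342,216). In the second picture the small blue model is at (323,219).

```bash
cat > fit.py <<'E'
from h import *
from scipy.optimize import minimize
def box(p,L,W,z0,z1):
    c,s=np.cos(p[2]),np.sin(p[2]);P=np.array([[x*L/2,y*W/2] for x,y in((1,1),(-1,1),(-1,-1),(1,-1))])@np.array([[c,s],[-s,c]])+p[:2]
    return np.vstack([np.c_[P,np.full(4,z)] for z in(z0,z1)])
def render(polys,S=4):
    m=np.zeros((400*S,640*S),np.uint8)
    for P in polys: cv2.fillConvexPoly(m,cv2.convexHull(((P+.5)*S*16).astype(np.int32)),1,shift=4)
    return m
def fit(fn,mask,p0,S=4):
    M=cv2.resize(mask.astype(np.uint8),None,fx=S,fy=S,interpolation=cv2.INTER_NEAREST)
    f=lambda p:1-(lambda r:(r&M).sum()/max(1,(r|M).sum()))(fn(p))
    best=None
    for _ in range(2):
        r=minimize(f,p0,method="Nelder-Mead",options=dict(initial_simplex=np.vstack([p0]+[np.array(p0)+d for d in np.diag([.006,.006,.12])]),xatol=1e-4,fatol=1e-5));p0=r.x
    return r.x,r.fun
E
python3 - <<'E'
from fit import *
import pickle
D=pickle.load(open("d.pkl","rb"))
C=D["m"];m=D["m","model"][0]["mask"]
im=cv2.imread("pics/w_m.png").astype(int)
for w0 in(-.4,0.,.4,1.2):
    print("model",fit(lambda p:render([proj(C,box(p,.05,.064,0,.036)),proj(C,box(p,.04,.054,.036,.044))]),m,[.494,-.321,np.pi/2+w0]))
C=D["u"];im=cv2.imread("pics/w_u.png");g=im.max(2)
r=np.zeros(g.shape,bool);r[55:120,245:312]=1
print(g[88,245:315].tolist());print(g[55:120,279].tolist())
dark=(g<35)&r
print("nest px",cv2.minAreaRect(np.argwhere(dark)[:,::-1].astype(np.float32)))
crop=cv2.resize(im[0:260,225:430],None,fx=2.3*1.25,fy=2.3,interpolation=cv2.INTER_CUBIC) if 0 else cv2.resize(im[0:255,225:430],None,fx=2.35,fy=2.35,interpolation=cv2.INTER_CUBIC)
cv2.imwrite("pics/crop.png",crop)
E
```

```text
model (array([ 0.49250515, -0.3201566 ,  1.05347508]), np.float64(0.08409676495848839))
model (array([ 0.49221487, -0.32068326,  1.08716357]), np.float64(0.08363766559255281))
model (array([ 0.49347881, -0.3206795 ,  2.21495965]), np.float64(0.251026794445531))
model (array([ 0.49346309, -0.32081992,  2.22866261]), np.float64(0.2513278373358533))
[225, 222, 223, 221, 213, 196, 154, 122, 105, 46, 21, 17, 21, 24, 19, 20, 22, 22, 22, 21, 22, 24, 23, 22, 20, 20, 21, 21, 21, 21, 21, 21, 22, 24, 24, 21, 22, 21, 21, 22, 20, 21, 25, 22, 20, 22, 21, 24, 23, 24, 22, 24, 24, 20, 20, 18, 20, 21, 26, 65, 106, 100, 95, 143, 195, 194, 196, 193, 195, 196]
[108, 106, 106, 107, 108, 109, 111, 109, 108, 106, 77, 29, 6, 10, 11, 12, 19, 18, 18, 16, 21, 20, 21, 20, 19, 17, 19, 23, 23, 23, 21, 23, 20, 24, 21, 23, 24, 21, 20, 22, 23, 20, 24, 20, 21, 21, 20, 19, 23, 22, 23, 23, 19, 31, 92, 121, 116, 125, 135, 140, 194, 221, 221, 220, 221]
nest px ((278.1331481933594, 86.81952667236328), (51.154354095458984, 42.48529052734375), 3.945185899734497)
```

View pics/crop.png

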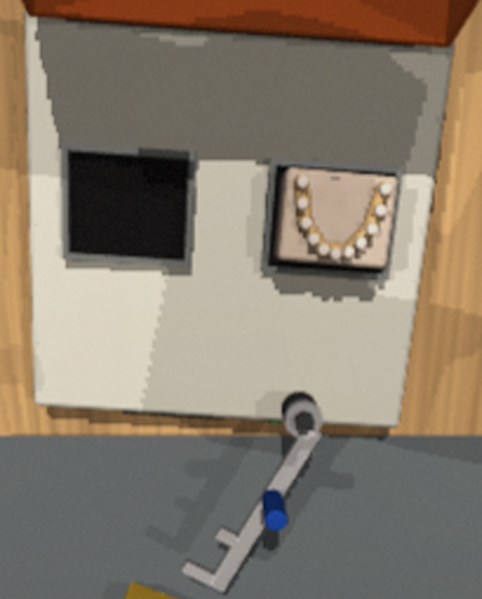

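```bash
python3 - <<'E'
from fit import *
import pickle
D=pickle.load(open("d.pkl","rb"));C=D["u"]
im=cv2.imread("pics/w_u.png");g=im.max(2)
r=np.zeros(g.shape,bool);r[55:120,245:312]=1;dark=(g<60)&r
fn=lambda p:render([proj(C,box(p,.058,.072,.03,.03))])&render([proj(C,box(p,.058,.072,.038,.038))])
p,e=fit(fn,dark,[.468,.104,1.51]);print("nest",p,e)
a,b=world(C,[(240.7,172.3),(394.4,180.9)],.03);d=(a-b);print("corners",a,b,np.linalg.norm(d),"yaw",np.arctan2(d[1],d[0])-np.pi/2)
yaw=p[2];U=lambda x,y:np.array([np.cos(yaw)*x-np.sin(yaw)*y,np.sin(yaw)*x+np.cos(yaw)*y])
o=p[:2]-U(0,.062);print("origin from nest",o,"from corners",(a+b)[:2]/2-U(-.14,0))
C2=C
for n,px,z in(("pivot",(225+303/2.35,418/2.35),.062),("post",(225+276/2.35,519/2.35),.102),("tip",(225+217/2.35,588/2.35),.062)): print(n,world(C,px,z)[0])
print("pivot pred",o+U(-.13,-.055))
# seated
s=D["u","seated"][0]["mask"]
print("seated",fit(lambda q:render([proj(C,box(q,.05,.064,.04,.066)),proj(C,box(q,.04,.054,.066,.074))]),s,[*(o+U(0,-.062)),yaw]),o+U(0,-.062))
# top cam nest check
C=cam("top");im=arm.grab_frame("top");g=im.max(2);r=np.zeros(g.shape,bool);r[235:275,262:296]=1;dark=(g<60)&r
print("top nest",fit(fn,dark,p))
E
```

```text
nest [0.46801908 0.10608613 1.52736751] 0.04726035040732057
corners [ 0.40150828 -0.01987325  0.03      ] [ 0.64621489 -0.03415268  0.03      ] 0.24512287886379577 yaw 1.5125091611608212
origin from nest [0.52996062 0.10339439] from corners [0.52993971 0.11285503]
pivot [ 0.57762961 -0.02124766  0.062     ]
post [ 0.55899966 -0.0734838   0.102     ]
tip [ 0.52278155 -0.14086097  0.062     ]
pivot pred [ 0.57926479 -0.02887087]
seated (array([0.5920685 , 0.0974652 , 1.49134178]), np.float64(0.07829744173544573)) [0.59190216 0.10070265]
top nest (array([0.4695526 , 0.10668916, 1.5297587 ]), np.float64(0.06286982248520712))
```

```bash
python3 - <<'E'
from fit import *
r=arm.outline_of("top","model");C=cam("top")
for d in r:
    print(d["p"],d["at"])
d=min(r,key=lambda d:np.hypot(d["at"][0]-446,d["at"][1]-242))
fn=lambda p:render([proj(C,box(p,.05,.064,0,.036)),proj(C,box(p,.04,.054,.036,.044))])
print(fit(fn,d["mask"],[.4924,-.3204,1.07]))
q=down(1.07-np.pi/2);p=np.array([.4924,-.3204])
arm.open_gripper()
arm.reach([*p,.15],q)
print(arm.move_straight([*p,.023],q,.12,max_force=15),arm.state()["tcp_pos"])
arm.close(40);s=arm.state();print(s["width"],s["finger_force"],s["tcp_pos"],s["t"])
arm.move_straight([*p,.22]);s=arm.state();print(s["width"],s["finger_force"],s["wrist_force"],s["t"])
im=arm.grab_frame("wrist");cv2.imwrite("pics/grasp.png",im)
E
```

```text
0.73 [501.4, 211.7]
0.56 [398.2, 252.1]
0.51 [431.9, 242.6]
(array([ 0.49195205, -0.30358289,  1.23644754]), np.float64(0.8601254756762317))
False [ 0.49272782 -0.32070928  0.02371136]
0.04937317401456568 42.621089816093445 [ 0.49260763 -0.32071857  0.02367456] 8.8333
0.04909811797506554 41.760982275009155 [-0.64859629 -0.86111382 -2.70003437] 10.3
```

View pics/grasp.png

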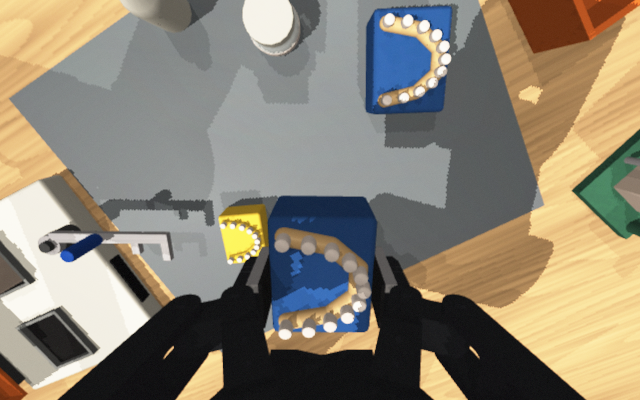

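The model is held squarely. Its bottom +x edge shows at row 197, and the prediction for a centred grasp is 197. I'll place it now.

```bash
python3 - <<'E'
from fit import *
th=1.522;q=down(th-np.pi/2);p=np.array([.4687,.1064])
arm.reach([*p,.2],q)
arm.move_straight([*p,.075],q,.15)
print(arm.move_straight([*p,.0515],q,.03,max_force=8),arm.state()["tcp_pos"],arm.state()["wrist_force"])
arm.open_gripper();arm.wait(.2);print(arm.state()["finger_force"])
arm.move_straight([*p,.22],q,.2)
arm.reach([.50,-.02,.35],down(np.pi/2));arm.wait(.2);print(arm.state()["t"])
C=cam("wrist");im=arm.grab_frame("wrist");cv2.imwrite("pics/placed.png",cv2.resize(im[0:250,200:450],None,fx=2.35,fy=2.35,interpolation=cv2.INTER_CUBIC))
for d in arm.outline_of("wrist","model"):
    print(d["p"],d["at"],fit(lambda q:render([proj(C,box(q,.05,.064,.038,.066)),proj(C,box(q,.04,.054,.066,.074))]),d["mask"],[*p,th]) if d["at"][1]<180 else "")
E
```

```text
True [0.4684696  0.10641836 0.05364441] [-1.41441613  0.39390858  6.11273855]
0.0
17.0667
0.89 [309.7, 258.5] 
0.7 [341.8, 347.1] 
0.67 [297.2, 67.6] (array([0.46981579, 0.1077548 , 1.50965771]), np.float64(0.037598652123791765))
```

View pics/placed.png

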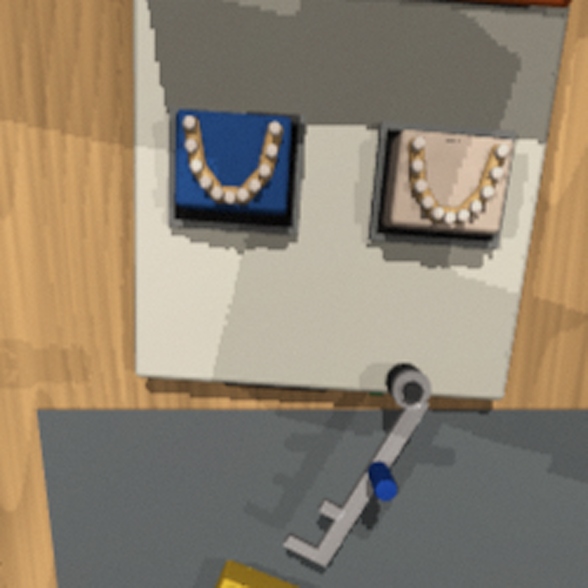

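Both models are seated: the blue one fits within 2 mm of the nest centre. Next I'll push the hood shut from behind with closed fingers.

```bash
cat >> h.py <<'E'
YAW=1.518;O=np.array([.530,.111])
def U(x,y): return O+np.array([np.cos(YAW)*x-np.sin(YAW)*y,np.sin(YAW)*x+np.cos(YAW)*y])
E
python3 - <<'E'
from h import *
q=down(YAW)
def pt(f,r=.14,y=-.03):
    x=.085-r*np.cos(f)+.054*np.sin(f)+.011;z=.042+r*np.sin(f)+.054*np.cos(f)+.011
    return [*U(x,y),z]
path=[pt(f) for f in np.linspace(1.95,0,12)]
# check reachability first
start=[*U(.25,-.03),.36]
for P in [start]+path: assert arm.ik(P,q) is not None,P
arm.close(40)
arm.reach([*U(.0,-.03),.38],q);arm.reach(start,q)
arm.move_straight([*U(.25,-.03),path[0][2]],q,.2);print(arm.state()["t"])
for i,P in enumerate(path):
    hit=arm.move_straight(P,q,.1,max_force=25);s=arm.state();print(i,hit,np.round(s["tcp_pos"],3),np.round(s["wrist_force"],1))
    if hit: break
else:
    P=path[-1].copy();P[2]-=.008
    hit=arm.move_straight(P,q,.04,max_force=15);s=arm.state();print(hit,s["tcp_pos"],s["wrist_force"])
print(arm.state()["t"])
im=arm.grab_frame("side");cv2.imwrite("pics/hood.png",cv2.resize(im[120:370,180:480],None,fx=2.35,fy=2.35))
E
```

```text
20.6833
0 False [0.571 0.307 0.163] [-0.5 -0.3  0.5]
1 False [0.57  0.286 0.18 ] [ 0.9  0.1 -0.5]
2 False [0.568 0.262 0.192] [-0.2  0.1 -0.7]
3 False [0.567 0.237 0.2  ] [-0.2  0.5 -1.4]
4 False [0.565 0.211 0.203] [ 0.6 -0.4  0.2]
5 False [0.564 0.184 0.201] [-0.4  0.5 -0.1]
6 False [0.563 0.158 0.195] [ 0.3 -0.5  0.5]
7 False [0.561 0.134 0.185] [-0.3 -0.2  0.6]
8 False [0.56  0.112 0.17 ] [-0.4  0.6  0.1]
9 False [0.559 0.093 0.152] [ 0.4 -0.5  0.8]
10 False [0.558 0.077 0.131] [ 0.9 -0.5  0.1]
11 True [0.558 0.066 0.107] [-1.7  2.2  8.2]
25.8667
```

View pics/hood.png

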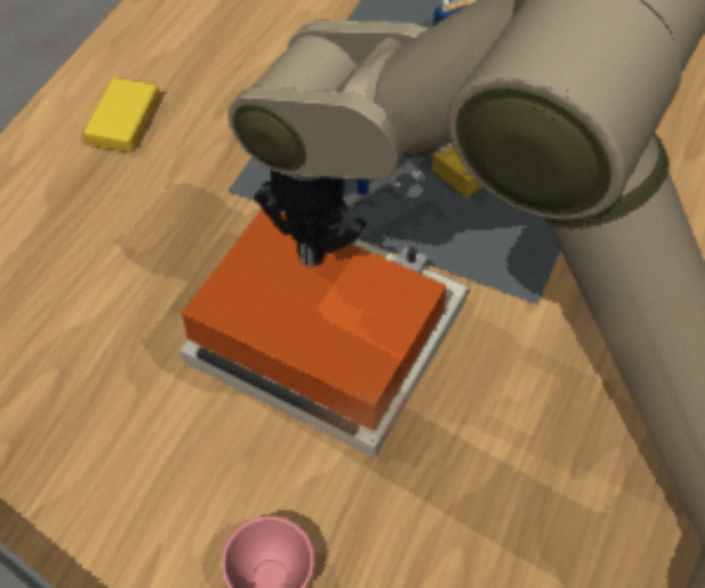

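The hood looks shut: it stopped at the expected height, with the lug out front at about (410,258) in the crop. I'll press it once more and then swing the hook by its post.

```bash
python3 - <<'E'
from h import *
p=arm.state()["tcp_pos"]
print(arm.move_straight([p[0],p[1],p[2]-.006],None,.03,max_force=15),arm.state()["tcp_pos"],arm.state()["wrist_force"])
arm.wait(.3)
arm.move_straight([p[0],p[1],.2],None,.2)
V=lambda s:np.array([-np.sin(s),np.cos(s)]);Cl=lambda s:np.array([np.cos(s),np.sin(s)])
def pose(s,d,z=.083):
    o=np.array([-.13,-.055])+.0557*V(s)-d*Cl(s);return [*U(*o),z],down(YAW+s)
s0=1.28
P,q=pose(s0,.042,.2);arm.reach(P,q)
P,q=pose(s0,.042);print(arm.move_straight(P,q,.15,max_force=10),arm.state()["t"])
f0=arm.state()["wrist_force"]
for s in np.linspace(s0,.162,8):
    P,q=pose(s,.018);hit=arm.move_straight(P,q,.06,max_force=15);st=arm.state();print(round(s,2),hit,np.round(st["tcp_pos"],3),np.round(st["wrist_force"]-f0,1))
    if hit:break
else:
    P,q=pose(.162,.004);print("end",arm.move_straight(P,q,.03,max_force=12));st=arm.state();print(st["tcp_pos"],st["wrist_force"]-f0)
print(arm.state()["t"])
E
```

```text
True [0.5582153  0.06555365 0.1069915 ] [-4.49789555  0.04677862 12.0607668 ]
False 29.35
1.28 False [ 0.576 -0.08   0.083] [-1.5 -0.6 -1.1]
1.12 False [ 0.567 -0.079  0.083] [-0.7  0.4 -0.8]
0.96 False [ 0.558 -0.077  0.083] [-0.7 -0.4 -0.4]
0.8 False [ 0.55  -0.073  0.083] [-1.8  0.2 -1.5]
0.64 False [ 0.542 -0.068  0.083] [-1.  -0.6 -0.5]
0.48 False [ 0.535 -0.061  0.083] [-0.4  0.5 -0. ]
0.32 False [ 0.529 -0.054  0.083] [-0.6  0.5 -1.2]
0.16 False [ 0.525 -0.047  0.083] [ 1.  -3.5 -1.9]
end True
[ 0.52548709 -0.04672115  0.08307637] [-1.16172792 -3.05596552  0.75642319]
32.2833
```

```bash
python3 - <<'E'
from h import *
p=arm.state()["tcp_pos"]
d=np.array([np.cos(YAW),np.sin(YAW)])
print(arm.move_straight([*(p[:2]+.012*d),p[2]],None,.03,max_force=20),arm.state()["tcp_pos"],arm.state()["wrist_force"]);arm.wait(.3)
arm.move_straight([*(p[:2]-.03*d),p[2]],None,.1)
p=arm.state()["tcp_pos"];arm.move_straight([*p[:2],.25],None,.2)
arm.reach([.48,-.17,.3],down(np.pi/2));arm.wait(.3)
C=cam("wrist");im=arm.grab_frame("wrist")
L=np.array([[-.13,-.055,.062],[-.139,0,.102],[-.13,.055,.062]])
W=np.array([[*U(a,b),c] for a,b,c in L]);px=proj(C,W);print(px.round(1),arm.state()["t"])
x0,y0=220,0;cv2.imwrite("pics/hook.png",cv2.resize(im[y0:y0+200,x0:x0+220],None,fx=3,fy=3,interpolation=cv2.INTER_CUBIC));print((px-[x0,y0])*3)
E
```

```text
True [ 0.52549709 -0.04674856  0.08310314] [-0.82433135 -5.72823825  2.29801769]
[[408.5  44.3]
 [364.3  43.1]
 [311.6  38.4]] 35.1417
[[565.51542443 132.96606106]
 [433.02114941 129.42588865]
 [274.84561556 115.32478247]]
```

View pics/hook.png

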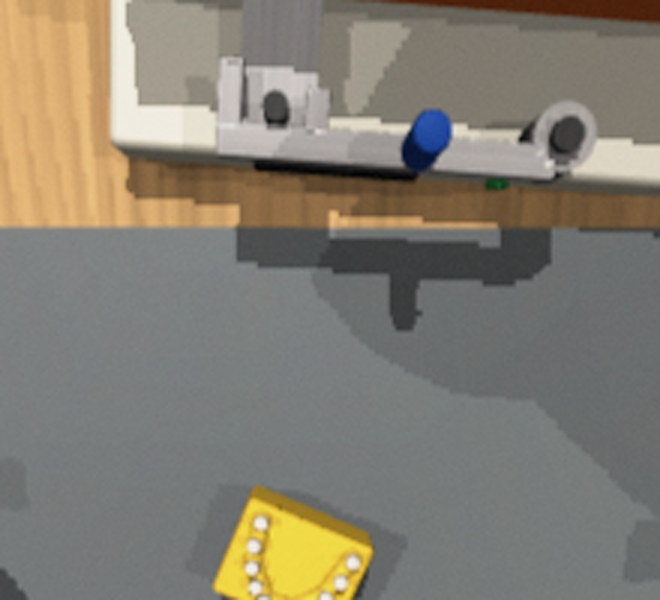

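The crop shows the catch pin at (275,107) between the hook's prongs and the bar parallel to the unit's front. The hook didn't move under a 20 N push, so it is home against its stop.

```bash
python3 -c "
from workcell import arm
print(arm.job_done(),arm.state()['t'])"
```

```text
the job is handed in; nothing more can be done
the job is handed in; nothing more can be done
```

The blue-based model is in the near nest, the hood is shut over both models, and the hook is fully home around the catch pin; I handed the job in at about 35 s, but the hand-in returned no verdict.

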